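Close the food-scrap caddy with its hook-in filter lid

TASK

Close the food-scrap caddy with its own filter lid, the one with the thin lip: hold the lid tilted with the lip end low, hook the lip under the caddy's steel ledge, then swing the raised end down until the lid lies flat inside the rim, and let go. Leave the other cover, the nearly square one without a lip, where it lies.

Things in the scene. Friction and masses are not known exactly. Their poses are not given: they have to be found in the camera images.
- caddy: Pale wooden box, fixed, 206 x 148 mm outside, walls 8. Origin: centre of underside, z up; its -x end (ledge end, 82 mm high) faces the robot, yaw within 0.25 rad. Inside 190 (x) x 132 mm (y). Level seat for the lid all round inside at z = 56 (40 wide at ledge end, 34 at far end, 9 at sides), open in the middle. Far and side rims at z = 66. Open length beside the ledge 158 mm, less than the lid's.
- caddy_slot (a point): Middle of the mouth of the slot under the steel ledge, on the seat: caddy frame x = -63, y = 0, z = 56 mm; axes as the caddy's. The ledge spans the width, 6 mm thick, underside 20 mm above the seat; the slot runs 32 mm towards -x to the end wall and is closed at both y ends. Lip in by 14 mm or more clears the far wall; 22 mm is central.
- lid: Loose filter lid, brown wood, 0.2 kg, flat on the worktop left or right of the caddy, yaw within 0.3 rad. Origin: centre of underside, z up; x from -86 to +86 mm. Plate 8 thick, 104 wide, x -52 to +86; thin lip 5 thick, 80 wide, x -86 to -52, level with underside, robot side. Upright grip bar at x = +15: 16 thick (x), 74 long (y), z 8 to 43 mm. Dark vent slots near +x end.
- lid_lip (a point): Middle of the lip's free edge on the lid's underside: lid frame x = -86, y = 0, z = 0 mm. Axes as the lid's.
- cover: Cover of some other box, loose, same wood and the same grip bar (at its middle), flat on the worktop on the other side of the caddy: nearly square, 140 (x) x 138 (y) x 8 mm, no lip, no vents; too wide for this caddy. Origin: centre of its underside. To be left where it lies.

How it is judged:
By the outcome, as a careful person would: the job done as asked, in the order asked, and still so for the second after the job is handed in, with the robot touching nothing.
It also fails if it takes over 50 s, if anything falls off the work surface, if the arm or the gripper's body presses on something with over 40 N, if the wrist force passes 120 N, or if a joint passes its speed limit or range.

ROBOT

A 7-joint arm with a two-finger parallel gripper is mounted at the origin on a cart in front of the work surface, level with it; the furniture and walls round the work are solid. World frame = base frame: x ahead of the robot, y to its left, z up, the work surface at z = 0. Lengths are in m, angles in rad, forces in N, time in s.
With the tool pointing down it reaches from about 0.35 to 0.9 m from the base axis. Payload 8.1 kg.
Tool frame: the origin (TCP) lies at the very end of the fingers, on their centre line; the grasp point (between the pads) lies arm.hold_point_z behind it (arm.hold_point_z is the distance from the TCP to the grasp point, in m); z points along the fingers, y is the line along which they close (so a half turn about z gives the same grasp; the last joint's range is limited). The gripper opens to 92 mm and grips with 3 to 60 N. Pads are 19 mm wide; open, the fingers measure 130 mm over their backs; the gripper's body (75 mm by 190 mm) begins 47 mm behind the grasp point.
Start: joints at [-1.346, 0.434, 0.025, 1.573, -0.012, 1.134, -0.075], TCP at [0.201, 0.592, 0.227] pointing down, gripper open.
Joint ranges: [-2.62, 2.62], [-0.44, 2.09], [-1.27, 1.32], [0.08, 2.57], [-1.32, 4.46], [0.12, 2], [-2.74, 2.74]. Speed limits (rad/s): [2.22, 2.22, 3.01, 3.01, 3.14, 3.14, 3.14].

INTERFACE

Orientations are given as a rotation vector (axis times angle).
In Python, from cell import arm, vision, job, cut_out gives the robot as it stands. The module is installed in compiled form; this text tells all that it offers.
- The arm moves only by the tool play_rows, never from a script. Its argument "increments" is text: rows parted by semicolons, each of 5 numbers parted by spaces: the shift along the tool's x, y, z in cm, then the turn about the tool's z in degrees, then the opening, from -1 (shut) to 1 (fully open), so that 0 is half open. A call has 1 to 5 rows; each row shifts and turns the commanded pose from where the row before left it, along the tool's axes as they then stand; what a row does not reach is not made up. A row lasts 1/12 s, in which the tool goes at most 41.7 mm and 7.16 degrees, less where a joint would pass 70% of its speed; a pose out of reach is approached as far as the arm can. A call is refused whole if a number of a shift passes 4.17 or a number of a turn 7.16, either way. A call with a gripper value outside its range is refused whole. The fingers move at their own pace and stop on an object; "grip_force" is the grip in N (left out, the last holds). Time passes only in rows, so rows that do not move let the fingers close. It gives the time, the measured TCP pose, the force, the opening and the grip force at its end, in the units of the state.
- arm.observe(): the state, without advancing time (a new reading comes with each control period).
- vision.get_image(name): name is "side" or "top" or "wrist"; returns a dict with "frame" (400x640x3 uint8, red, green, blue), "z_map" (400x640 float32, m along the optical axis (not along the pixel's ray), 0 where there is no reading), "mtx" (3x3 intrinsics, pixels), "cam_to_world" (4x4, takes a point from camera to world coordinates). Camera axes: x right, y up, looking along -z (the intrinsics and any distortion apply to the point x, -y, -z); pixel columns grow to the right and rows downward; lengths in m; the calibration is good to about 2 mm. A picture is of the moment at which its call begins.
- job.sign_off(): hands the job in; it is judged then, once.
Trained networks look in a picture, given as the dict that the camera call returned (one of the last four; its "shot" number tells which), for a name from the list of things; names that differ only in an ending like _2 or _b are one class to them, and where a whole thing is asked for, a point or a joint stands for the part that bears it (a point fixed in the world has none). Each returns a list of dicts, best first, with "confidence" (0 to 1); they miss things now and then, are a little off and sometimes report something else, mostly with a low value. They report only what shows in the picture. A call takes as long as a camera call.
- cut_out(query, picture): "mask" (400x640 bool, what is visible of it) and "point" ([row, column] in pixels, amid what is visible of it).
The state is a dict: "clock": time; "joints": joint angles; "dq": joint speeds; "joint_efforts": joint torques, N m; "position": TCP position; "ee_rot": TCP orientation; "force": force on the tool from outside, world axes, zero at the start; "ft_torque": the same for the moment, N m; "width": opening from 0.0 (shut) to 1.0 (fully open); "gripper_force": force on a finger pad.
Only numpy, scipy, OpenCV 4.12 (cv2) and the standard library are available. Lean on these libraries where they do the work, as an engineer would, in place of code of your own. Each camera call takes 0.05 s, during which the arm holds its last target. There are 200 camera calls.

## Working session

There is one attempt and no reset: what is moved stays moved. The work goes in short steps, Python scripts to look and compute and a tool call to move; the robot and the scene stay as the last step left them, time stands still between calls to the robot, and variables do not carry over. Pictures are saved under pics/ and viewed, at most 10 in all, crops included, and the job is handed in when it is done.

Besides the shell and the picture viewer there is one more tool, called after ">>>" as name(argument=value, ...) on one line, values as JSON. play_rows: Moves the arm, as the interface text tells. Its arguments: {"type":"object","properties":{"increments":{"type":"string"},"grip_force":{"type":"number"}},"required":["increments"]}

```bash
mkdir -p pics; cat > h.py <<'E'
import numpy as np, cv2
from scipy.spatial.transform import Rotation as R
from cell import arm, vision, job, cut_out
def cloud(p):
    z=p["z_map"]; K=p["mtx"]; v,u=np.mgrid[:400,:640]
    c=np.stack([(u-K[0,2])/K[0,0]*z,-(v-K[1,2])/K[1,1]*z,-z],-1)
    T=p["cam_to_world"]; return c@T[:3,:3].T+T[:3,3], z>0
def save(p,n,img=None): cv2.imwrite(f"pics/{n}.png",(p["frame"] if img is None else img)[:,:,::-1])
def find(q,p):
    r=cut_out(q,p)
    if not r: print(q,"none"); return None
    P,ok=cloud(p); m=r[0]["mask"]&ok; pts=P[m]
    print(q,round(r[0]["confidence"],2),r[0]["point"],m.sum(),"med",np.median(pts,0).round(3),"lo",np.percentile(pts,2,0).round(3),"hi",np.percentile(pts,98,0).round(3))
    return pts
def rect(pts,lo,hi):
    s=pts[(pts[:,2]>lo)&(pts[:,2]<hi),:2].astype(np.float32)
    if len(s)<10: print("few",len(s)); return
    r=cv2.minAreaRect((s*1000).astype(np.float32)); print("rect mm",len(s),np.round(r[0],1),np.round(r[1],1),round(r[2],1))
E
python3 - <<'E'
from h import *
s=arm.observe(); print({k:np.round(v,3) for k,v in s.items()}, arm.hold_point_z, R.from_rotvec(s["ee_rot"]).as_matrix().round(2))
p=vision.get_image("top"); save(p,"top0")
for q in ["caddy","lid","cover"]:
    t=find(q,p)
    if t is not None:
        for lo,hi in [(0.002,.02),(.035,.05),(.05,.07),(.074,.09)]: rect(t,lo,hi)
E
```

```text
{'clock': np.float64(0.0), 'joints': array([-1.346,  0.435,  0.025,  1.574, -0.012,  1.134, -0.075]), 'dq': array([-0.001,  0.001,  0.   ,  0.002, -0.   , -0.001,  0.   ]), 'joint_efforts': array([-1.0000e-03, -6.6784e+01,  9.8500e-01, -3.1448e+01, -6.1000e-02,
        4.2000e-02,  0.0000e+00]), 'position': array([0.201, 0.591, 0.226]), 'ee_rot': array([-5.130e-01, -3.099e+00,  2.000e-03]), 'force': array([ 0.761,  0.706, -0.885]), 'ft_torque': array([ 0.009, -0.004, -0.055]), 'gripper_force': np.float64(0.0), 'width': np.float64(0.995)} 0.0188 [[-0.95  0.32 -0.  ]
 [ 0.32  0.95 -0.  ]
 [-0.   -0.   -1.  ]]
caddy 0.56 [174.5, 334.9] 5055 med [ 0.488 -0.013  0.056] lo [ 0.385 -0.088  0.007] hi [0.584 0.062 0.085]
rect mm 1742 [490.1 -13.4] [101.1 222.7] 79.3
rect mm 11 [471.3 -12.6] [113.  185.3] 83.8
rect mm 2280 [504.7 -14.8] [147.9 166.1] 81.6
rect mm 989 [4.021e+02 1.000e-01] [146.9  40.1] 81.6
lid 0.6 [176.5, 446.7] 2580 med [ 0.498 -0.295  0.008] lo [ 0.414 -0.351  0.002] hi [ 0.578 -0.247  0.044]
rect mm 2296 [ 495.6 -296.4] [106.  172.9] 81.7
rect mm 196 [ 509.9 -298.5] [72.1 16.6] 81.2
few 0
few 0
cover 0.56 [185.0, 200.5] 2933 med [0.454 0.325 0.009] lo [0.387 0.256 0.003] hi [0.526 0.396 0.044]
rect mm 2701 [455.3 327.9] [142.1 142.1] 79.2
rect mm 186 [455.5 326.2] [73.2 15.7] 78.7
few 1
few 0
```

View pics/top0.png

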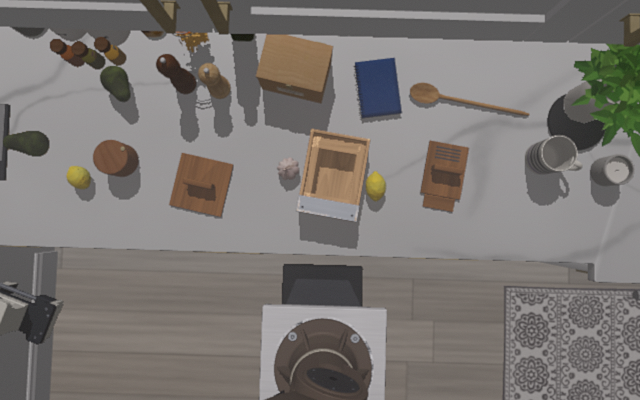

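>>> play_rows(increments="0 0 0 -5.2 1; 0 0 0 -5.2 1; -1.74 -3.34 0 0 1; -1.74 -3.34 0 0 1; -1.74 -3.34 0 0 1", grip_force=10)

```text
clock: 0.62
position: [0.2383, 0.4837, 0.2262]
ee_rot: [-0.228, -3.133, 0.001]
force: [1.0, -0.3, 0.5]
width: 1.0
gripper_force: 0.0
```

>>> play_rows(increments="-1.74 -3.34 0 0 1; -1.74 -3.34 0 0 1; -1.74 -3.34 0 0 1; -1.74 -3.34 0 0 1; -1.74 -3.34 0 0 1")

```text
clock: 1.03
position: [0.3002, 0.3052, 0.2268]
ee_rot: [0.23, 3.133, 0.0]
force: [1.7, -0.3, -0.2]
width: 0.999
gripper_force: 0.0
```

>>> play_rows(increments="-1.74 -3.33 0 0 1; -1.74 -3.33 0 0 1; -1.74 -3.33 0 0 1; -1.74 -3.33 0 0 1; -1.74 -3.33 0 0 1")

```text
clock: 1.45
position: [0.3619, 0.1278, 0.2269]
ee_rot: [0.23, 3.133, 0.001]
force: [1.1, 0.2, -0.3]
width: 1.002
gripper_force: 0.0
```

>>> play_rows(increments="-1.74 -3.33 0 0 1; -1.74 -3.33 0 0 1; -1.74 -3.33 0 0 1; -1.74 -3.33 0 0 1; -1.74 -3.33 0 0 1")

```text
clock: 1.87
position: [0.4237, -0.0496, 0.227]
ee_rot: [0.229, 3.133, 0.001]
force: [0.6, 0.8, -0.7]
width: 0.999
gripper_force: 0.0
```

>>> play_rows(increments="-1.74 -3.33 0 0 1; -1.74 -3.33 0 0 1; -1.74 -3.33 0 0 1; -1.74 -3.33 0 0 1; -1.74 -3.33 0 0 1")

```text
clock: 2.28
position: [0.4857, -0.2268, 0.2267]
ee_rot: [0.229, 3.133, 0.0]
force: [0.8, 0.5, 0.1]
width: 0.999
gripper_force: 0.0
```

>>> play_rows(increments="-1.74 -3.33 0 0 1; -1.74 -3.33 0 0 1; 0 0 0 0 1; 0 0 0 0 1")

```text
clock: 2.62
position: [0.5095, -0.2985, 0.2261]
ee_rot: [-0.235, -3.132, 0.002]
force: [0.5, 1.4, 0.1]
width: 1.001
gripper_force: 0.0
```

```bash
python3 - <<'E'
from h import *
p=vision.get_image("wrist"); save(p,"w1")
t=find("lid",p)
if t is not None:
    for lo,hi in [(-.01,.02),(.033,.055)]: rect(t,lo,hi)
s=arm.observe(); print(s["position"],s["ee_rot"],s["joints"])
E
```

```text
lid 0.65 [156.3, 320.7] 13069 med [ 0.493 -0.297  0.007] lo [ 0.415 -0.351  0.003] hi [ 0.577 -0.248  0.042]
rect mm 11839 [ 496.  -297.8] [107.6 171.9] 81.1
rect mm 1099 [ 510.4 -300.2] [73.9 15.5] 81.4
[ 0.50979928 -0.2953539   0.22629205] [-2.29450193e-01 -3.13232992e+00 -1.41242254e-03] [ 0.00783859  0.41278543  0.60534848  1.69884021 -0.25788931  1.11180546
  2.11397137]
```

View pics/w1.png

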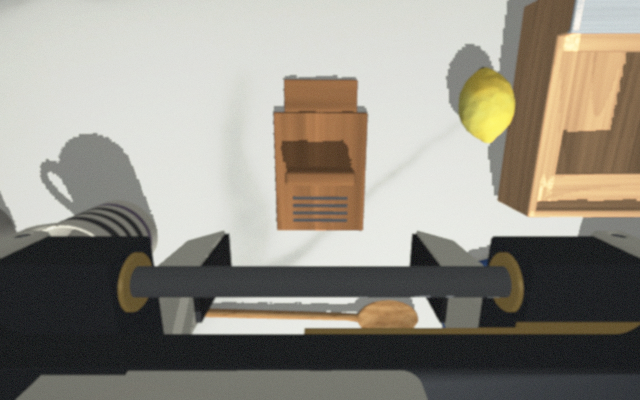

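>>> play_rows(increments="0 0.1 4 0 1; 0 0 4 0 1; 0 0 4 0 1; 0 0 3 0 1; 0 0 2 0 1")

```text
clock: 3.13
position: [0.509, -0.2918, 0.0539]
ee_rot: [-0.225, -3.13, -0.004]
force: [0.2, 0.4, 1.1]
width: 0.998
gripper_force: 0.0
```

>>> play_rows(increments="0 0 2 0 1; 0 0 1.3 0 1; 0 0 0.6 0 1; 0 0 0 0 1; 0 0 0 0 1")

```text
clock: 3.55
position: [0.5107, -0.2949, 0.0185]
ee_rot: [0.229, 3.132, -0.0]
force: [0.5, -1.4, 0.3]
width: 1.0
gripper_force: 0.0
```

```bash
python3 - <<'E'
from h import *
for i in range(3):
    s=arm.observe(); print(s["position"],s["ee_rot"],s["force"])
    p=vision.get_image("wrist")
save(p,"w2")
E
```

```text
[ 0.51072704 -0.29485991  0.01848729] [ 2.28683046e-01  3.13243124e+00 -7.76141799e-05] [ 0.46700726 -1.42626587  0.31053499]
[ 0.51099108 -0.29520577  0.01889993] [ 2.28953761e-01  3.13157393e+00 -6.53362671e-04] [-0.12300056 -0.27967406  0.39164835]
[ 0.51107612 -0.29537756  0.01903578] [ 2.29188859e-01  3.13119800e+00 -9.06759833e-04] [0.82397466 0.02033507 1.07752006]
```

View pics/w2.png

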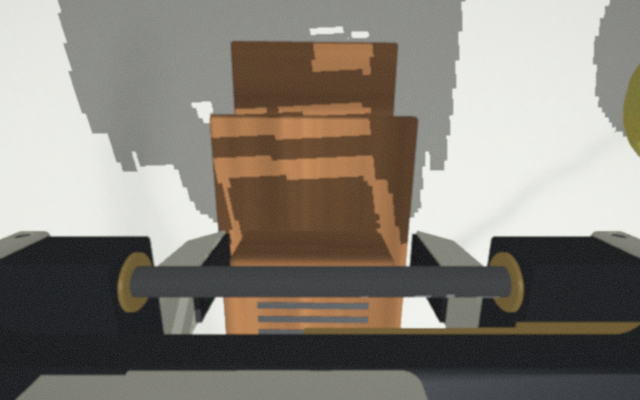

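>>> play_rows(increments="0 -0.4 0 0 1; 0 0 0 0 0; 0 0 0 0 -1; 0 0 0 0 -1; 0 0 0 0 -1", grip_force=12)

```text
clock: 4.12
position: [0.5096, -0.2992, 0.0179]
ee_rot: [0.23, 3.133, -0.0]
force: [-0.4, -0.7, 2.3]
width: 0.805
gripper_force: 12.0
```

>>> play_rows(increments="0 0 0 0 -1; 0 0 0 0 -1; 0 0 0 0 -1; 0 0 0 0 -1")

```text
clock: 4.45
position: [0.5097, -0.2992, 0.0179]
ee_rot: [0.23, 3.133, -0.0]
force: [-0.9, 0.6, 3.3]
width: 0.807
gripper_force: 12.0
```

>>> play_rows(increments="0 0 -1 0 -1; 0 0 -2 0 -1; 0 0 -3 0 -1; 0 0 -4 0 -1; 0 0 -3 0 -1")

```text
clock: 4.87
position: [0.5093, -0.2992, 0.1502]
ee_rot: [-0.23, -3.133, 0.0]
force: [0.7, -0.3, -2.5]
width: 0.804
gripper_force: 12.0
```

>>> play_rows(increments="0.1 2 -1 0 -1; 0.2 3.5 0 0 -1; 0.2 3.5 0 0 -1; 0.2 3.5 0 0 -1; 0.2 3.5 0 0 -1")

```text
clock: 5.28
position: [0.5235, -0.1377, 0.1581]
ee_rot: [-0.23, -3.133, -0.001]
force: [1.5, 0.3, -2.2]
width: 0.808
gripper_force: 12.0
```

>>> play_rows(increments="0.1 3.5 0 0 -1; 0.1 3.5 0 0 -1; 0.1 3 0 0 -1; 0 2 0 0 -1; 0 0 0 0 -1")

```text
clock: 5.7
position: [0.5387, -0.0141, 0.1576]
ee_rot: [-0.218, -3.133, -0.004]
force: [0.2, 0.4, -2.8]
width: 0.808
gripper_force: 12.0
```

```bash
python3 - <<'E'
from h import *
for n in ["top","side"]:
    p=vision.get_image(n); save(p,n+"3")
    t=find("lid",p)
    s=arm.observe(); print(s["position"],s["ee_rot"],s["force"])
    if t is not None:
        rr=np.array([0.989,-0.146]); 
        a=(t[:,:2]-[0.4845,-0.012])@rr
        for k in range(-140,180,20):
            m=(a>k/1000)&(a<(k+20)/1000)
            if m.sum()>5: print(n,k+10,m.sum(),np.percentile(t[m,2],[10,50,90]).round(4))
E
```

```text
lid none
[ 0.53822202 -0.01937018  0.15778897] [-2.25971645e-01 -3.13274074e+00  1.08019058e-04] [ 0.40105117 -0.40338213 -2.72532106]
lid 0.96 [172.6, 346.9] 903 med [ 0.52  -0.03   0.147] lo [ 0.442 -0.077  0.14 ] hi [0.602 0.033 0.181]
[ 0.53821466 -0.02144152  0.15788669] [-2.31524936e-01 -3.13282358e+00  9.22502629e-04] [ 0.15227221 -0.01235126 -3.06850507]
side -50 31 [0.1419 0.1435 0.1445]
side -30 83 [0.1425 0.1435 0.1447]
side -10 125 [0.1429 0.1457 0.1474]
side 10 115 [0.145  0.1466 0.1477]
side 30 112 [0.145  0.1466 0.1475]
side 50 244 [0.1462 0.1589 0.1805]
side 70 49 [0.1423 0.1464 0.1485]
side 90 50 [0.1427 0.1464 0.1477]
side 110 75 [0.1431 0.1466 0.1476]
side 130 11 [0.1461 0.1466 0.1471]
```

View pics/side3.png

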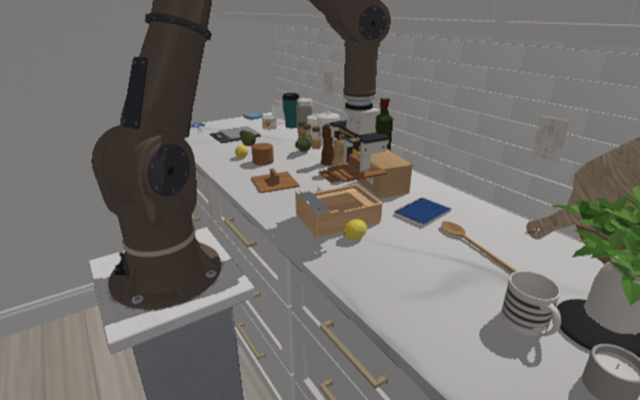

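>>> play_rows(increments="0 0 2.5 0 -1; 0 0 2.5 0 -1; 0 0 1.3 0 -1; 0 0 0.5 0 -1; 0 0 0.3 0 -1")

```text
clock: 6.32
position: [0.538, -0.0217, 0.0862]
ee_rot: [-0.233, -3.132, 0.001]
force: [-0.3, -0.3, -2.0]
width: 0.805
gripper_force: 12.0
```

>>> play_rows(increments="0 0 0.3 0 -1; 0 0 0.3 0 -1; 0 0 0.2 0 -1; 0 0 0.2 0 -1; 0 0 0 0 -1")

```text
clock: 6.73
position: [0.5394, -0.0209, 0.078]
ee_rot: [0.231, 3.131, 0.001]
force: [-2.9, -1.7, 6.9]
width: 0.803
gripper_force: 12.0
```

```bash
cat >> h.py <<'E'
def tilt(name,png=None):
    p=vision.get_image(name)
    if png: save(p,png)
    t=find("lid",p); s=arm.observe(); print("tcp",s["position"].round(4),s["force"].round(1))
    o=np.array([0.4845,-0.012]); rr=np.array([0.989,-0.146])
    print("tcp caddy x",((s["position"][:2]-o)@rr).round(4),"y",((s["position"][:2]-o)@[0.146,0.989]).round(4))
    if t is None: return
    a=(t[:,:2]-o)@rr; b=(t[:,:2]-o)@[0.146,0.989]
    for k in range(-140,180,20):
        m=(a>k/1000)&(a<(k+20)/1000)
        if m.sum()>5: print(name,k+10,m.sum(),np.percentile(t[m,2],[10,50,90]).round(4),"y",b[m].min().round(3),b[m].max().round(3))
    print("x range",np.percentile(a,[.5,99.5]).round(4))
E
python3 - <<'E'
from h import *
tilt("side")
E
```

```text
lid 0.64 [197.6, 348.4] 994 med [ 0.518 -0.031  0.066] lo [ 0.444 -0.078  0.054] hi [0.602 0.033 0.104]
tcp [ 0.5394 -0.0209  0.0781] [-3.6 -0.9  8.3]
tcp caddy x 0.0556 y -0.0008
side -50 14 [0.056  0.0569 0.0575] y -0.042 0.033
side -30 111 [0.0553 0.0575 0.0592] y -0.042 0.053
side -10 137 [0.0579 0.0608 0.064 ] y -0.053 0.061
side 10 135 [0.0624 0.0644 0.0657] y -0.054 0.07
side 30 138 [0.0642 0.0663 0.0677] y -0.054 0.05
side 50 243 [0.0673 0.0801 0.1036] y -0.054 0.049
side 70 45 [0.0636 0.0695 0.0724] y -0.055 -0.027
side 90 57 [0.0673 0.072  0.0739] y -0.054 0.033
side 110 86 [0.0714 0.0741 0.076 ] y -0.053 0.016
side 130 22 [0.0734 0.0746 0.0759] y -0.052 0.019
x range [-0.0427  0.1255]
```

>>> play_rows(increments="0 0 0.2 0 -1; 0 0 0.2 0 -1; 0 0 0.2 0 -1; 0 0 0 0 -1")

```text
clock: 7.17
position: [0.5411, -0.0211, 0.0728]
ee_rot: [0.231, 3.128, 0.001]
force: [-0.4, -1.8, 10.7]
width: 0.807
gripper_force: 12.0
```

```bash
python3 - <<'E'
from h import *
tilt("side")
E
```

```text
lid 0.9 [196.8, 346.9] 973 med [ 0.518 -0.03   0.067] lo [ 0.445 -0.079  0.056] hi [0.603 0.033 0.104]
tcp [ 0.5411 -0.0211  0.0728] [-0.  -0.7 12.3]
tcp caddy x 0.0573 y -0.0008
side -50 11 [0.0558 0.0563 0.0582] y -0.038 0.035
side -30 106 [0.0556 0.0573 0.0586] y -0.042 0.05
side -10 139 [0.0576 0.0607 0.0635] y -0.052 0.051
side 10 137 [0.0625 0.0644 0.0661] y -0.054 0.071
side 30 128 [0.0644 0.0662 0.0679] y -0.055 0.064
side 50 255 [0.0672 0.0804 0.1034] y -0.055 0.065
side 70 31 [0.067  0.0701 0.0722] y -0.054 -0.008
side 90 51 [0.0684 0.072  0.0737] y -0.056 -0.012
side 110 84 [0.0708 0.0741 0.0757] y -0.054 0.019
side 130 27 [0.0735 0.0755 0.0771] y -0.053 0.022
x range [-0.042   0.1263]
```

>>> play_rows(increments="0 0 -0.5 0 -1; 0 0 -1.5 0 -1; 0 0 -1 0 -1; 0 0 0 0 -1")

```text
clock: 7.6
position: [0.5401, -0.0203, 0.1029]
ee_rot: [0.229, 3.13, 0.001]
force: [0.6, -1.2, -2.3]
width: 0.804
gripper_force: 12.0
```

```bash
python3 - <<'E'
from h import *
tilt("side")
p=vision.get_image("wrist"); save(p,"w4"); P,ok=cloud(p)
r=cut_out("caddy",p)
print(P[100,320],P[60,320])
t=find("caddy",p)
if t is not None: rect(t,.077,.09); rect(t,.062,.07)
E
```

```text
lid 0.71 [189.9, 347.3] 946 med [ 0.516 -0.03   0.097] lo [ 0.441 -0.078  0.085] hi [0.601 0.029 0.134]
tcp [ 0.539  -0.02    0.1011] [-0.8 -0.1 -3.2]
tcp caddy x 0.0551 y 0.0
side -50 32 [0.0835 0.0863 0.0876] y -0.041 0.032
side -30 97 [0.0859 0.0876 0.0888] y -0.04 0.038
side -10 132 [0.0882 0.0912 0.0938] y -0.052 0.047
side 10 124 [0.0924 0.0944 0.096 ] y -0.053 0.049
side 30 128 [0.0947 0.0965 0.0978] y -0.054 0.054
side 50 248 [0.0973 0.1103 0.1333] y -0.054 0.05
side 70 31 [0.096  0.0996 0.1013] y -0.054 -0.037
side 90 52 [0.0986 0.102  0.104 ] y -0.054 -0.014
side 110 83 [0.1016 0.1043 0.1057] y -0.054 0.019
side 130 18 [0.1033 0.1048 0.106 ] y -0.052 0.017
x range [-0.044   0.1241]
[ 0.46580668 -0.01052873  0.0867397 ] [ 0.44761235 -0.00785945  0.08615905]
caddy 0.68 [46.5, 326.6] 25317 med [ 0.437 -0.001  0.056] lo [ 0.412 -0.087  0.01 ] hi [0.542 0.064 0.081]
rect mm 2015 [439.5  -5.5] [146.7  38.4] 81.7
rect mm 6731 [484.2 -12.3] [148.2 131.2] 81.6
```

View pics/w4.png

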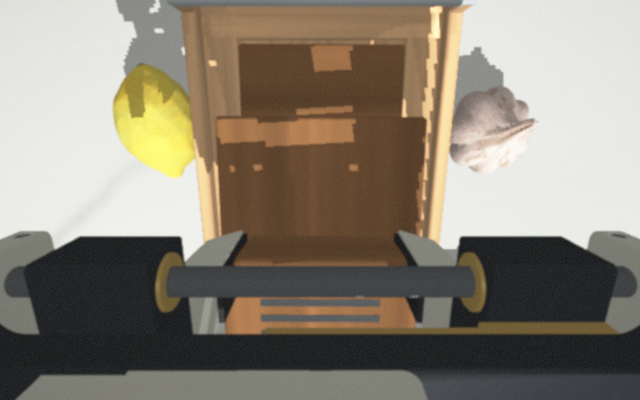

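>>> play_rows(increments="0.7 0 0 0 -1; 0.7 0 0.4 0 -1; 0 0 1 0 -1; 0 0 0.6 0 -1; 0 0 0.4 0 -1")

```text
clock: 8.27
position: [0.524, -0.0181, 0.0754]
ee_rot: [-0.229, -3.132, 0.0]
force: [0.7, 0.4, -0.3]
width: 0.805
gripper_force: 12.0
```

>>> play_rows(increments="0 0 0 0 -1; 0 0 0 0 -1")

```text
clock: 8.43
position: [0.5247, -0.0184, 0.0763]
ee_rot: [-0.23, -3.133, 0.0]
force: [-0.3, 0.5, -3.4]
width: 0.806
gripper_force: 12.0
```

```bash
python3 - <<'E'
from h import *
tilt("side")
p=vision.get_image("wrist"); save(p,"w5")
find("lid_lip",p)
E
```

```text
lid 0.74 [197.1, 341.7] 915 med [ 0.507 -0.03   0.071] lo [ 0.44  -0.075  0.061] hi [0.587 0.032 0.107]
tcp [ 0.5251 -0.0184  0.0768] [ 0.   0.2 -3.5]
tcp caddy x 0.041 y -0.0004
side -50 36 [0.0605 0.0623 0.0632] y -0.04 0.034
side -30 136 [0.0613 0.0638 0.0675] y -0.054 0.059
side -10 134 [0.0661 0.0679 0.0693] y -0.054 0.05
side 10 133 [0.0676 0.0697 0.0711] y -0.053 0.05
side 30 259 [0.0703 0.0813 0.1062] y -0.055 0.052
side 50 41 [0.0684 0.073  0.1069] y -0.055 0.028
side 70 50 [0.0694 0.0746 0.0765] y -0.053 -0.011
side 90 77 [0.0745 0.0765 0.0786] y -0.054 0.009
side 110 48 [0.0764 0.0777 0.079 ] y -0.054 0.026
x range [-0.0463  0.1098]
lid_lip 0.62 [174.1, 323.3] 47081 med [ 0.486 -0.014  0.07 ] lo [ 0.428 -0.064  0.061] hi [0.567 0.034 0.107]
```

View pics/w5.png

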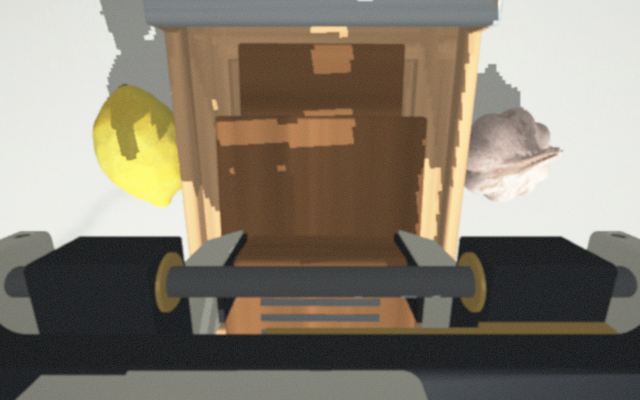

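>>> play_rows(increments="0.5 0 0 0 -1; 0.6 0 0 0 -1; 0.6 0 0 0 -1; 0.5 0 0 0 -1; 0 0 0 0 -1")

```text
clock: 9.05
position: [0.5013, -0.0148, 0.0767]
ee_rot: [-0.23, -3.132, -0.001]
force: [-0.6, 0.2, -3.2]
width: 0.803
gripper_force: 12.0
```

```bash
python3 - <<'E'
from h import *
tilt("side")
p=vision.get_image("wrist"); save(p,"w6")
P,ok=cloud(p)
for r in range(0,200,8): print(r,P[r,320].round(3),end=" ")
E
```

```text
lid 0.95 [196.2, 337.3] 822 med [ 0.488 -0.029  0.072] lo [ 0.433 -0.072  0.063] hi [0.568 0.037 0.108]
tcp [ 0.5028 -0.0149  0.0769] [ 0.   0.1 -2.4]
tcp caddy x 0.0186 y -0.0002
side -50 80 [0.0652 0.0672 0.0687] y -0.052 0.047
side -30 135 [0.067  0.0687 0.07  ] y -0.055 0.051
side -10 133 [0.0684 0.0702 0.0717] y -0.054 0.05
side 10 240 [0.0712 0.0851 0.1069] y -0.054 0.046
side 30 50 [0.0695 0.0743 0.1059] y -0.057 0.022
side 50 53 [0.0713 0.0754 0.0769] y -0.054 0.044
side 70 95 [0.0734 0.0772 0.0787] y -0.054 0.042
side 90 32 [0.0765 0.0778 0.0793] y -0.05 0.048
x range [-0.05    0.0929]
0 [0.391 0.    0.08 ] 8 [ 0.394 -0.     0.081] 16 [ 0.397 -0.001  0.081] 24 [ 0.4   -0.001  0.081] 32 [ 0.403 -0.001  0.081] 40 [ 0.406 -0.002  0.082] 48 [ 0.409 -0.002  0.082] 56 [ 0.412 -0.003  0.081] 64 [ 0.415 -0.003  0.081] 72 [ 0.419 -0.004  0.082] 80 [ 0.422 -0.004  0.08 ] 88 [ 0.424 -0.005  0.063] 96 [ 0.428 -0.005  0.064] 104 [ 0.432 -0.006  0.064] 112 [ 0.435 -0.006  0.065] 120 [ 0.439 -0.007  0.068] 128 [ 0.443 -0.007  0.068] 136 [ 0.446 -0.008  0.068] 144 [ 0.45  -0.008  0.068] 152 [ 0.454 -0.009  0.068] 160 [ 0.458 -0.01   0.07 ] 168 [ 0.462 -0.01   0.07 ] 176 [ 0.466 -0.011  0.07 ] 184 [ 0.47  -0.011  0.071] 192 [ 0.474 -0.012  0.07 ]
```

View pics/w6.png

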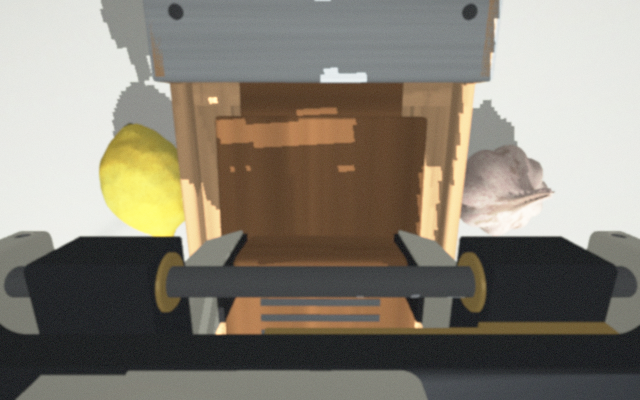

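>>> play_rows(increments="0 0 0.2 0 -1; 0 0 0.2 0 -1; 0 0 0.2 0 -1; 0 0 0.2 0 -1; 0 0 0.2 0 -1")

```text
clock: 9.62
position: [0.5033, -0.0151, 0.0666]
ee_rot: [0.23, 3.133, -0.0]
force: [-1.7, -0.0, 16.9]
width: 0.804
gripper_force: 12.0
```

>>> play_rows(increments="0 0 0 0 -1; 0 0 0 0 -1")

```text
clock: 9.78
position: [0.5029, -0.0151, 0.0665]
ee_rot: [-0.23, -3.133, 0.0]
force: [0.5, 0.1, -1.7]
width: 0.805
gripper_force: 12.0
```

```bash
python3 - <<'E'
from h import *
tilt("side")
E
```

```text
lid 0.79 [200.4, 338.2] 711 med [ 0.489 -0.03   0.063] lo [ 0.436 -0.072  0.058] hi [0.561 0.034 0.098]
tcp [ 0.5027 -0.0151  0.0665] [ 0.2 -0.2 -2.3]
tcp caddy x 0.0184 y -0.0004
side -50 46 [0.0602 0.0627 0.064 ] y -0.052 0.047
side -30 127 [0.0611 0.0626 0.0641] y -0.054 0.048
side -10 124 [0.0615 0.0627 0.064 ] y -0.053 0.049
side 10 233 [0.062  0.0767 0.0975] y -0.055 0.048
side 30 39 [0.0573 0.063  0.0957] y -0.053 0.021
side 50 49 [0.0597 0.0626 0.0642] y -0.055 -0.005
side 70 79 [0.0609 0.0627 0.0639] y -0.054 0.022
side 90 14 [0.0607 0.0623 0.0641] y -0.051 0.024
x range [-0.0482  0.0825]
```

>>> play_rows(increments="0 0 0 0 0.75; 0 0 0 0 0.8; 0 0 0 0 0.8; 0 0 0 0 0.8; 0 0 -0.3 0 0.8")

```text
clock: 10.3
position: [0.5027, -0.015, 0.0695]
ee_rot: [-0.23, -3.132, 0.0]
force: [0.6, -0.6, 0.4]
width: 0.9
gripper_force: 0.0
```

>>> play_rows(increments="0 0 -1 0 0.8; 0 0 -2 0 0.8; 0 0 -3 0 0.8; 0 0 -4 0 0.8; 0 0 -4 0 0.8")

```text
clock: 10.72
position: [0.5021, -0.0156, 0.2117]
ee_rot: [-0.231, -3.132, 0.001]
force: [1.7, 1.0, 0.1]
width: 0.897
gripper_force: 0.0
```

>>> play_rows(increments="0 0 -2 0 0.8; 0 0 0 0 0.8; 0 0 0 0 0.8")

```text
clock: 10.97
position: [0.5037, -0.0151, 0.2316]
ee_rot: [0.229, 3.13, 0.002]
force: [-0.5, 0.3, -0.7]
width: 0.898
gripper_force: 0.0
```

```bash
python3 - <<'E'
from h import *
tilt("side")
p=vision.get_image("wrist"); save(p,"w7")
t=find("lid",p); rect(t,.085,.11); rect(t,.05,.07)
p=vision.get_image("top"); find("cover",p)
E
```

```text
lid 0.31 [200.6, 344.6] 857 med [ 0.492 -0.03   0.063] lo [ 0.435 -0.072  0.058] hi [0.565 0.037 0.098]
tcp [ 0.5024 -0.015   0.2295] [-0.3  0.2 -0.2]
tcp caddy x 0.0181 y -0.0004
side -50 54 [0.0613 0.063  0.0639] y -0.053 0.043
side -30 126 [0.061  0.0627 0.064 ] y -0.055 0.066
side -10 126 [0.0612 0.0628 0.0643] y -0.056 0.067
side 10 276 [0.0622 0.0764 0.097 ] y -0.053 0.05
side 30 59 [0.0598 0.0629 0.085 ] y -0.054 0.07
side 50 78 [0.0603 0.0629 0.0641] y -0.055 0.036
side 70 114 [0.0611 0.0627 0.0639] y -0.055 0.046
side 90 20 [0.0615 0.0624 0.0638] y -0.048 0.037
x range [-0.0506  0.0842]
lid 0.69 [167.2, 322.6] 15297 med [ 0.49  -0.014  0.063] lo [ 0.425 -0.067  0.06 ] hi [0.567 0.036 0.098]
rect mm 1523 [500.5 -15.6] [72.6 15. ] 81.6
rect mm 13547 [496.4 -14.5] [105.1 149.2] 81.7
cover 0.76 [185.7, 199.7] 2866 med [0.454 0.324 0.009] lo [0.387 0.257 0.004] hi [0.525 0.395 0.044]
```

View pics/w7.png

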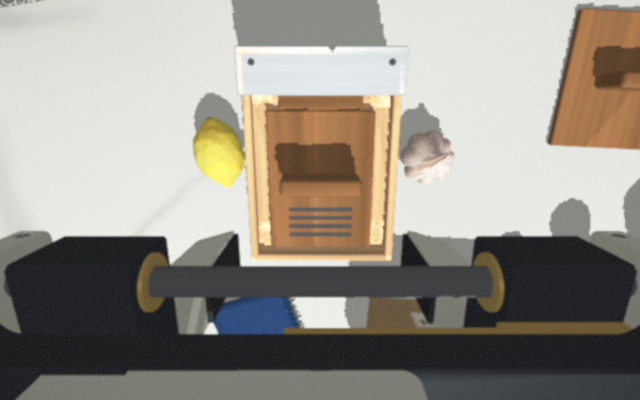

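The lid lies flat inside the rim. Its lip is under the ledge at about row 95, and it is centred between the side walls. The cover has not moved, and the gripper is clear of everything.

```bash
python3 -c "
from cell import job; print(job.sign_off())"
```

```text
the job is handed in; nothing more can be done
None
```

The filter lid is hooked about 20 mm under the caddy's steel ledge and lies flat inside the rim, released; the other cover was not moved, and the job was handed in at about 11 s.

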